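Open the furnace-room service cabinet past its safety catch

ROBOT

A 7-joint arm with a two-finger parallel gripper is mounted at the origin on the work surface. World frame = base frame: x ahead of the robot, y to its left, z up, the work surface at z = 0. Lengths are in m, angles in rad, forces in N, time in s.
With the tool pointing down it reaches from about 0.4 to 0.875 m from the base axis. Payload 19.3 kg.
Tool frame: the origin (TCP) lies midway between the tips of the shut fingers; the grasp point (between the pads) lies 19 mm behind it (bot.pinch_z is the distance from the TCP to the grasp point, in m); z points along the fingers, y is the direction in which the jaws open and shut (so a half turn about z gives the same grasp; the last joint's range is limited). The gripper opens to 85 mm and grips with 20 to 120 N. Pads are 22 mm wide; open, the fingers measure 114 mm over their backs; the gripper's body (76 mm by 85 mm) begins 54 mm behind the grasp point. The pads swing forward as they close: fully open they stand 13 mm farther back than shut.
Start: joints at [1.158, 0.521, -0.036, 1.599, 0.021, 1.021, -0.113], TCP at [0.21, -0.589, 0.231] pointing down, gripper open.
Joint ranges: [-2.91, 2.91], [-0.3, 2.13], [-1.5, 1.42], [0.17, 2.43], [-1.26, 4.41], [0.16, 1.93], [-2.52, 2.52]. Speed limits (rad/s): [1.89, 1.89, 2.39, 2.39, 3.01, 3.01, 3.01].

INTERFACE

Orientations are given as [roll, pitch, yaw] about the fixed x, y, z axes, in that order (R = Rz(yaw) Ry(pitch) Rx(roll)).
In Python, from workcell import bot gives the robot as it stands. The module is installed in compiled form; this text tells all that it offers.
- The arm moves only by the tool move_arm, never from a script. Its argument "moves" is text: rows parted by semicolons, each of 4 numbers parted by spaces: the shift along the tool's x, y, z in mm, then the turn about the tool's z in rad. In form: dx dy dz yaw; .... A call has exactly 10 rows; each row is the pose to reach, as a shift and turn from the pose commanded when the call began, along the tool's axes at that moment; what a row does not reach only later rows make up. A row lasts 1/12 s, in which the tool goes at most 41.7 mm and 7.16 degrees, less where a joint would pass 70% of its speed; a pose out of reach is approached as far as the arm can. A call with a gripper value outside its range is refused whole. "grip" is the opening, from 0 (shut) to 1 (fully open), set as the call begins (left out, the last holds). The fingers move at their own pace and stop on an object; "grip_force" is the grip in N (left out, the last holds). Time passes only in rows, so rows that repeat a pose let the fingers close, or fill a call up. It gives the time, the measured TCP pose, the force and the opening at its end, in the units of the state.
- bot.observe(): the state, without advancing time (a new reading comes with each control period).
- bot.grab_frame(name): name is "scene" or "side" or "wrist"; returns a dict with "frame" (384x512x3 uint8, red, green, blue), "z_map" (384x512 float32, m along the optical axis (not along the pixel's ray), 0 where there is no reading), "K" (3x3 intrinsics, pixels), "eye" and "attitude" of the camera in the world. Camera axes: x right, y up, looking along -z (the intrinsics and any distortion apply to the point x, -y, -z); pixel columns grow to the right and rows downward; lengths in m; the calibration is good to about 2 mm. A picture is of the moment at which its call begins.
- bot.job_done(): hands the job in, once; it reports no verdict.
Trained networks look in a picture, given as the dict that the camera call returned (one of the last four; its "shot" number tells which), for a name from the list of things; names that differ only in an ending like _2 or _b are one class to them, and where a whole thing is asked for, a point or a joint stands for the part that bears it (a point fixed in the world has none). Each returns a list of dicts, best first, with "conf" (0 to 1); they miss things now and then, are a little off and sometimes report something else, mostly with a low value. They report only what shows in the picture. A call takes as long as a camera call.
- bot.search_frame(picture, label): "at" ([column, row] in pixels, amid what is visible of it).
- bot.pinpoint(picture, label): "at" ([column, row] in pixels: a listed point, or the origin of a listed thing).
The state is a dict: "clock": time; "qpos": joint angles; "qd": joint speeds; "joint_efforts": joint torques, N m; "position": TCP position; "tool_rot": TCP orientation; "force": force on the tool from outside, world axes, zero at the start; "moment": the same for the moment, N m; "grip_width": finger opening in m.
Only numpy, scipy, OpenCV 4.12 (cv2) and the standard library are available. Lean on these libraries where they do the work, as an engineer would, in place of code of your own. Each camera call takes 0.05 s, during which the arm holds its last target. There are 200 camera calls.

TASK

The door of the grey service cabinet stands ajar, held by a safety catch behind its free edge. Reach down through the gap between door and cabinet, press the catch plate down and keep it down while you pull the door past the keeper, then leave the door wide open, close to square with the cabinet's front. Do not wrench the door against the catch, and leave the wrench, pipe elbow and jar where they are.

Things in the scene. Friction and masses are not known exactly. Their poses are not given: they have to be found in the camera images.
- cabinet: Grey sheet-steel cabinet fixed to the bench, 200 mm deep (its x), 270 mm wide (its y), 240 mm high. Origin: centre of its underside. Its -x side is the front, towards the robot, and its front plane is at its x = -100 mm. Roof, sides, back and floor are closed; the gap in front of the ajar door is open from above.
- door (a joint): Opening angle of the cabinet door (rad): 0 shut, growing as the free edge swings out of the front, clockwise from above; end stop 1.7. Starts ajar at 0.28 to 0.33; the catch stops it at about 0.34 unless pressed. Upright hinge at the cabinet's +y front edge, stiff enough (0.1 N m) that the door stays where it is left.
- door_hinge (a point): Point on the door's upright hinge line, at the height of the door's top (240 mm above the bench, level with the roof). The line lies on the door's outer face and the cabinet's front plane, at the cabinet's x = -100, y = +120 mm. Axes turn with the door: x normal to the panel, towards the inside; -y from hinge to free edge.
- door_top_corner (a point): Top corner of the door's free edge, on the inner face, 240 mm from the hinge line. Axes as door_hinge. The door is a plain steel panel 250 mm wide and 10 mm thick; its outside bar handle (upright, 90 mm long, 35 mm out, centred 130 mm below the door's top) is too low to take from above.
- catch (a joint): How far the catch is pressed down, in m: 0 up (at rest), 0.018 fully down. Straight downward spring travel, about 3 N to start and 7 N at the bottom; from about 0.010 down its hook passes below the keeper. It springs back up when let go.
- catch_plate (a point): Point on the catch: a flat bare-steel plate, 79 mm long (door's x), 40 mm wide (y), that juts from the door's inner face; up, its top is 18 mm below the door's top; a 12 mm high hook crosses its inner end. The point is on its top, 20 mm from the inner face, 190 mm from the hinge line, mid-gap (gap there 43 to 52 mm at the start). Press it anywhere in the gap. Axes as door_hinge.
- keeper: Fixed steel bar under the front edge of the cabinet's roof that the catch's hook catches behind: 100 mm wide (y), 6 mm thick, reaching down to 16 mm below the roof's top. Origin: its centre.
- wrench: Steel wrench 180 mm long lying on the bench to the right of the cabinet, handle to its -x. A bystander.
- elbow: Black plastic pipe elbow, 54 mm thick, 82 mm high, standing on the bench to the left. A bystander.
- jar: White plastic jar, 72 mm across and 100 mm high, with grey lid, on the bench to the right. A bystander.

How it is judged:
By the outcome, as a careful person would: the job done as asked, in the order asked, and still so for the second after the job is handed in, with the robot touching nothing.
It also fails if it takes over 42 s, if anything falls off the work surface, if the arm or the gripper's body presses on something with over 40 N, if the wrist force passes 120 N, or if a joint passes its speed limit or range.

## Working session

There is one attempt and no reset: what is moved stays moved. The work goes in short steps, Python scripts to look and compute and a tool call to move; the robot and the scene stay as the last step left them, time stands still between calls to the robot, and variables do not carry over. Pictures are saved under pics/ and viewed, about 8 in all and at most 12, crops included, and the job is handed in when it is done.

Besides the shell and the picture viewer there is one more tool, called after "Call:" by a JSON object that holds its "fn" and its "kwargs", one argument or row to a line. move_arm: Moves the arm, as the interface text tells. Its arguments: {"type":"object","properties":{"moves":{"type":"string"},"grip":{"type":"number"},"grip_force":{"type":"number"}},"required":["moves"]}

```bash
mkdir -p pics; cat > h.py <<'E'
import numpy as np, cv2
from workcell import bot
from scipy.spatial.transform import Rotation as Rn
def world(p,uv,z=None):
    u,v=uv; K=p["K"]
    if z is None:
        a=p["z_map"][max(0,int(round(v))-1):int(round(v))+2,max(0,int(round(u))-1):int(round(u))+2]; a=a[a>0]
        if a.size==0: return None
        z=np.median(a)
    c=np.array([(u-K[0,2])/K[0,0]*z,-(v-K[1,2])/K[1,1]*z,-z])
    A=np.array(p["attitude"]); 
    if A.shape!=(3,3): A=Rn.from_euler('xyz',A).as_matrix()
    return A@c+np.array(p["eye"])
E
python3 - <<'E'
from h import *
np.set_printoptions(precision=4,suppress=True)
s=bot.observe(); print(s)
ims=[]
for n in ["scene","side"]:
    p=bot.grab_frame(n); print(n,{k:(v if k not in("frame","z_map") else None) for k,v in p.items()})
    for l in ["door_hinge","door_top_corner","catch_plate","keeper","cabinet"]:
        for d in bot.pinpoint(p,l)[:2]: print(l,d["at"],round(d["conf"],2),world(p,d["at"]))
    for l in ["wrench","elbow","jar"]:
        for d in bot.search_frame(p,l)[:1]: print(l,d["at"],round(d["conf"],2),world(p,d["at"]))
    cv2.imwrite(f"pics/{n}0.png",p["frame"][:,:,::-1]); np.savez(f"{n}0.npz",**{k:p[k] for k in("frame","z_map","K","eye","attitude")})
E
```

```text
{'clock': 0.0, 'qpos': array([ 1.1578,  0.5221, -0.0364,  1.6   ,  0.0212,  1.0211, -0.1128]), 'qd': array([ 0.0009, -0.0005, -0.001 , -0.0013, -0.0006, -0.0016, -0.0008]), 'joint_efforts': array([  0.0001, -92.7101,   1.9796, -36.9936,   0.0178,   0.0082,
        -0.0001]), 'position': array([ 0.2099, -0.5883,  0.2307]), 'tool_rot': array([-3.1404,  0.0001,  0.3428]), 'force': array([-1.0743, -0.3203, -0.5741]), 'moment': array([-0.0583,  0.0379,  0.0149]), 'grip_width': 0.08544878857909263}
scene {'frame': None, 'z_map': None, 'K': array([[377.5476,   0.    , 253.9433],
       [  0.    , 377.5476, 185.9923],
       [  0.    ,   0.    ,   1.    ]]), 'eye': array([1.3378, 0.2065, 1.2765]), 'attitude': array([ 0.6079, -0.0077,  1.8402]), 'shot': 1}
door_hinge [312.1, 212.7] 0.87 [0.6905 0.2286 0.2404]
door_top_corner [258.2, 164.4] 0.97 [ 0.3658 -0.0327  0.0006]
catch_plate [265.3, 180.1] 0.63 [0.5943 0.0502 0.2224]
cabinet [264.2, 247.4] 0.57 [0.8489 0.1118 0.2401]
cabinet [256.5, 164.6] 0.24 [ 0.3713 -0.0388  0.0039]
wrench [152.8, 161.9] 0.62 [ 0.4764 -0.4716  0.0015]
elbow [385.0, 243.4] 0.91 [0.641  0.5023 0.074 ]
jar [134.7, 196.4] 0.85 [ 0.7124 -0.4158  0.101 ]
side {'frame': None, 'z_map': None, 'K': array([[500.0999,   0.    , 259.1898],
       [  0.    , 500.0999, 190.7484],
       [  0.    ,   0.    ,   1.    ]]), 'eye': array([0.3001, 0.9681, 1.2062]), 'attitude': array([ 0.7564, -0.0073, -2.8018]), 'shot': 2}
door_hinge [217.9, 216.7] 0.65 [0.6703 0.217  0.2274]
door_top_corner [286.9, 176.5] 0.72 [ 0.6036 -0.1994  0.0039]
catch_plate [265.6, 179.0] 0.45 [0.6007 0.0429 0.2233]
keeper [253.0, 174.3] 0.37 [0.6334 0.0547 0.2415]
keeper [267.0, 180.7] 0.18 [0.5939 0.0511 0.2267]
wrench [348.1, 137.2] 0.64 [ 0.4524 -0.4736  0.0024]
elbow [191.7, 361.1] 0.66 [0.6111 0.5358 0.085 ]
jar [282.5, 120.4] 0.6 [ 0.6841 -0.3933  0.078 ]
```

```bash
python3 - <<'E'
from h import *
np.set_printoptions(precision=4,suppress=True)
P={n:dict(np.load(n+"0.npz")) for n in("scene","side")}
def ray(p,uv,zw):
    a=world(p,uv,1.0);e=p["eye"];return e+(a-e)*(zw-e[2])/(a[2]-e[2])
for n,h,c in(("scene",(312.1,212.7),(258.2,164.4)),("side",(217.9,216.7),(286.9,176.5))):
    print(n,ray(P[n],h,.24),ray(P[n],c,.24))
# ortho colour map at 1mm of points z in .19-.27
p=P["scene"]
M=np.zeros((450,450,3),np.uint8)
for n in("scene","side"):
    p=P[n]; vv,uu=np.mgrid[0:384,0:512]; z=p["z_map"]; K=p["K"]
    c=np.stack([(uu-K[0,2])/K[0,0]*z,-(vv-K[1,2])/K[1,1]*z,-z],-1)
    A=Rn.from_euler('xyz',p["attitude"]).as_matrix(); w=c@A.T+p["eye"]
    m=(z>0)&(abs(w[...,2]-.24)<.005)&(w[...,0]>.4)&(w[...,0]<1)&(abs(w[...,1])<.5)
    q=w[m][:,:2].astype(np.float32); print(n,m.sum(),np.median(w[m][:,2]))
    r=cv2.minAreaRect(q[q[:,0]>.0]); print(r)
    m2=(z>0)&(w[...,2]>.2)&(w[...,2]<.26)
    for x,y,zz in w[m2]:
        i=int((1.0-x)*900);j=int((.35-y)*900)
        if 0<=i<450 and 0<=j<450: M[i,j]=(255,255,255) if zz>.235 else ((0,200,255) if zz>.215 else (0,0,200))
    
a=cv2.resize(P["scene"]["frame"][90:330,80:450],(800,519))[:,:,::-1]
cv2.imwrite("pics/a.png",a); cv2.imwrite("pics/m.png",M)
cv2.imwrite("pics/b.png",cv2.resize(P["side"]["frame"][80:340,140:420],(640,594))[:,:,::-1])
E
```

```text
scene [0.6902 0.2287 0.24  ] [0.5481 0.0122 0.24  ]
side [0.6655 0.2266 0.24  ] [0.544  0.0298 0.24  ]
scene 4812 0.2405599065353201
((0.7062784433364868, 0.08864780515432358), (0.2719106376171112, 0.2709525525569916), 74.076171875)
side 5235 0.24159351225748738
((0.706733226776123, 0.0915423259139061), (0.2749286890029907, 0.2736523747444153), 74.62158203125)
```

View pics/a.png

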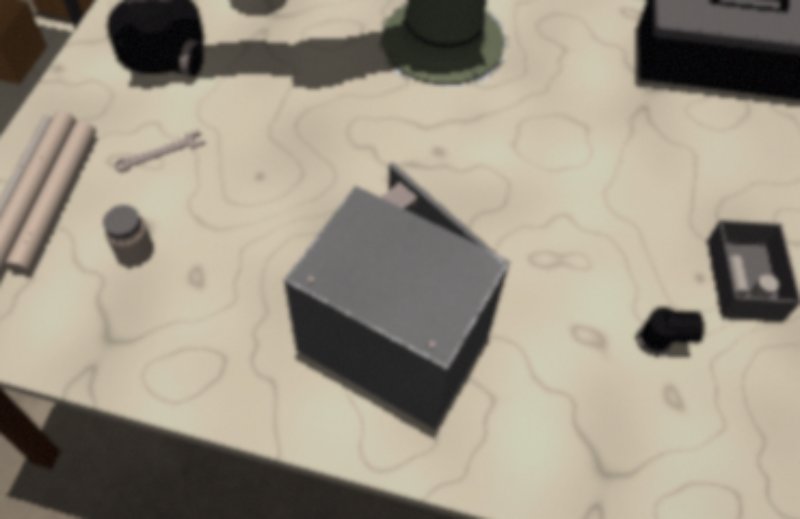

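View pics/m.png

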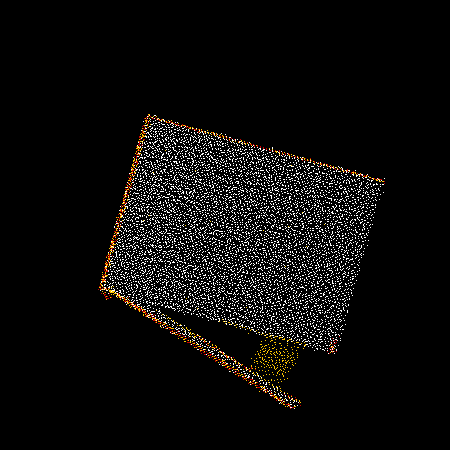

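The scene picture shows the cabinet roof centred near (395,270), the door ajar behind it with its top corner at about (390,165), and the pale catch plate at (400,195). The height map shows the roof, door edge and plate clearly. I'll fit lines to these.

```bash
cat > fit.py <<'E'
from h import *
from scipy.optimize import minimize
def cloud(p):
    vv,uu=np.mgrid[0:384,0:512]; z=p["z_map"]; K=p["K"]
    c=np.stack([(uu-K[0,2])/K[0,0]*z,-(vv-K[1,2])/K[1,1]*z,-z],-1)
    w=c@Rn.from_euler('xyz',p["attitude"]).as_matrix().T+np.array(p["eye"])
    return w[z>0]
def fit(w, cab=None, th0=.3):
    """top view fit: roof rectangle + door strip; cab=(cx,cy,yaw)"""
    m=(w[:,2]>.232)&(w[:,2]<.25)&(w[:,0]>.4)&(w[:,0]<1)&(w[:,1]>-.25)&(w[:,1]<.45)
    q=w[m][:,:2]
    g=.002
    def loss(v,c):
        cx,cy,a=c if c is not None else v[:3]; th=v[-1]
        d=q-[cx,cy]; x=d@[np.cos(a),np.sin(a)]; y=d@[-np.sin(a),np.cos(a)]
        h=np.array([x+.1,y-.12]); X=np.cos(th)*h[0]-np.sin(th)*h[1]; Y=np.sin(th)*h[0]+np.cos(th)*h[1]
        # soft occupancy: reward covered points, area fixed
        s=lambda t:1/(1+np.exp(-np.clip(t/g,-50,50)))
        roof=s(.1-abs(x))*s(.135-abs(y)); door=s(.005-abs(X-.005))*s(.125-abs(Y+.115))
        return -(1-(1-roof)*(1-door)).sum()
    x0=[.74,.081,-.263,th0] if cab is None else [th0]
    best=min((minimize(loss,np.array(x0)+np.r_[np.zeros(len(x0)-1),t],args=(cab,),method='Nelder-Mead',options=dict(xatol=1e-5,fatol=1e-3,maxiter=2000)) for t in(-.04,0,.04)),key=lambda r:r.fun)
    return best.x,-best.fun/len(q)
def frames(cx,cy,a,th):
    ex=np.array([np.cos(a),np.sin(a)]);ey=np.array([-np.sin(a),np.cos(a)])
    H=np.array([cx,cy])-.1*ex+.12*ey
    b=a-th
    return H,np.array([np.cos(b),np.sin(b)]),np.array([-np.sin(b),np.cos(b)]),b
E
python3 - <<'E'
from fit import *
np.set_printoptions(precision=4,suppress=True)
P=[cloud(dict(np.load(n+"0.npz"))) for n in("scene","side")]
for w in P+[np.vstack(P)]:
    v,f=fit(w); H,X,Y,b=frames(*v)
    print(v,f,"H",H,"corner",H+.01*X-.24*Y,"plate",H+.03*X-.19*Y,"door yaw",b)
    m=(w[:,2]>.205)&(w[:,2]<.23); d=w[m][:,:2]-H; x=d@X;y=d@Y
    k=(x>.012)&(x<.08)&(y<-.15)&(y>-.24); print("plate pts",k.sum(),x[k].min(),x[k].max(),np.percentile(y[k],[2,98]),np.median(w[m][k][:,2]))
E
```

```text
[ 0.7405  0.0797 -0.2698  0.3043] 0.9571880627285905 H [0.6761 0.222 ] corner [0.5542 0.015 ] plate [0.5981 0.0462] door yaw -0.5741460455419389
plate pts 97 0.012580830381949064 0.04960594040544151 [-0.2111 -0.172 ] 0.22270606474454757
[ 0.7387  0.086  -0.2676  0.3055] 0.9451446665125122 H [0.674  0.2282] corner [0.5523 0.0211] plate [0.5962 0.0523] door yaw -0.573124127821202
plate pts 168 0.02419958001881804 0.07751370276626045 [-0.2141 -0.1637] 0.22401167079834117
[ 0.7397  0.0837 -0.2689  0.3066] 0.9425172614155183 H [0.6751 0.2259] corner [0.5529 0.0192] plate [0.5969 0.0502] door yaw -0.5755349290636139
plate pts 284 0.012045492725162773 0.07983836806398018 [-0.2356 -0.1695] 0.22344137440086204
```

Call:
{"fn": "move_arm", "kwargs": {
  "moves": "0 0 -35 0; 0 0 -75 0; 20 -16 -90 -0.08; 45 -36 -90 -0.18; 70 -57 -90 -0.28; 97 -79 -90 -0.38; 124 -101 -90 -0.48; 152 -123 -90 -0.58; 180 -146 -90 -0.68; 207 -168 -90 -0.78",
  "grip": 0,
  "grip_force": 60
}}

```text
clock: 1.73
position: [0.3492, -0.3591, 0.3215]
tool_rot: [3.141, 0.0, 1.128]
force: [1.6, 0.6, -0.7]
grip_width: -0.0002
```

```bash
python3 - <<'E'
from h import *
s=bot.observe();print(s["clock"],s["position"],s["tool_rot"],s["qpos"],s["qd"],s["force"],s["grip_width"])
E
```

```text
1.7333 [ 0.34919647 -0.35914266  0.32151281] [3.14119100e+00 3.01976211e-04 1.12779806e+00] [ 0.92401756  0.24130871 -0.29597012  1.78995648  0.07771402  1.12117288
  0.15935218] [-0.42543962 -0.17171751 -0.43641414  0.24998015  0.06261443 -0.0536562
  0.30393057] [ 1.58241607  0.64939839 -0.7272085 ] -0.00016387790350048205
```

Call:
{"fn": "move_arm", "kwargs": {
  "moves": "36 4 0 -0.1; 72 7 0 -0.2; 108 11 0 -0.3; 144 14 0 -0.4; 180 18 0 -0.5; 216 21 0 -0.61; 252 25 0 -0.72; 288 28 0 -0.83; 320 31 0 -0.94; 345 34 0 -1.05"
}}

```text
clock: 2.57
position: [0.5296, -0.062, 0.3216]
tool_rot: [3.141, 0.0, 2.18]
force: [0.4, -0.2, -0.1]
grip_width: -0.0004
```

Call:
{"fn": "move_arm", "kwargs": {
  "moves": "0 0 0 -0.1; 0 0 0 -0.2; 0 0 0 -0.3; 0 0 0 -0.397; 0 0 0 -0.397; 0 0 0 -0.397; 0 0 0 -0.397; 0 0 0 -0.397; 0 0 0 -0.397; 0 0 0 -0.397"
}}

```text
clock: 3.4
position: [0.5287, -0.0645, 0.3213]
tool_rot: [-3.142, 0.0, 2.569]
force: [0.8, -0.1, 0.4]
grip_width: -0.0
```

```bash
python3 - <<'E'
from fit import *
np.set_printoptions(precision=4,suppress=True)
s=bot.observe();print(s["clock"],s["position"],s["tool_rot"],s["qpos"],s["force"])
p=bot.grab_frame("wrist"); np.savez("w1.npz",**{k:p[k] for k in("frame","z_map","K","eye","attitude")})
print(p["K"],p["eye"],p["attitude"])
w=cloud(p); v,f=fit(w); H,X,Y,b=frames(*v); print(v,f,(w[:,2]>.235).sum(),"H",H,"plate",H+.03*X-.19*Y,b)
for c in [(.739,.083,-.269)]: print(fit(w,c))
for l in ["catch_plate","door_hinge","door_top_corner","keeper"]:
    for d in bot.pinpoint(p,l)[:1]: print(l,d["at"],round(d["conf"],2),world(p,d["at"]))
cv2.imwrite("pics/w1.png",p["frame"][:,:,::-1])
E
```

```text
3.4 [ 0.5287 -0.0645  0.3213] [-3.1416  0.0001  2.5689] [ 0.5595  0.3542 -0.7215  1.6996  0.2502  1.1823  0.7712] [ 0.7649 -0.1481  0.424 ]
[[271.4817   0.     250.0906]
 [  0.     271.4817 188.6697]
 [  0.       0.       1.    ]] [ 0.4678 -0.0245  0.4634] [-0.2839 -0.0012  0.9991]
[ 0.6749  0.0643 -0.9472 -0.2514] 0.9994972706004814 65186 H [0.7139 0.2156] plate [0.6152 0.0505] -0.6958269154920189
(array([0.3199]), np.float64(0.9272419175912041))
catch_plate [394.4, 189.4] 0.62 [0.6007 0.0501 0.2211]
door_top_corner [348.1, 167.8] 0.6 [0.6386 0.0648 0.0097]
keeper [420.9, 215.6] 0.84 [0.6262 0.0544 0.2387]
```

View pics/w1.png

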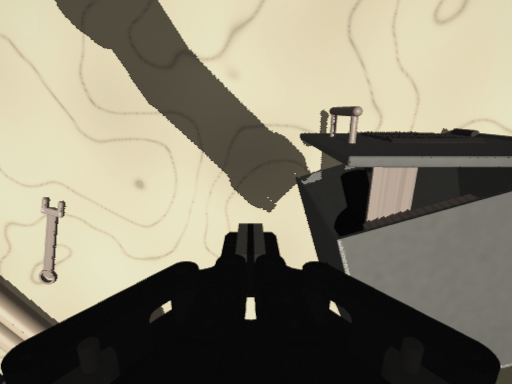

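The wrist view shows the door's top edge as a horizontal band from (348,160) to the right, the pale plate in the gap around (392,193), and the roof's front edge running from (338,240) to (512,193). The gap is clear.

```bash
python3 - <<'E'
from fit import *
np.set_printoptions(precision=4,suppress=True)
p=dict(np.load("w1.npz"))
def ray(uv,zw):
    a=world(p,uv,1.0);e=p["eye"];return e+(a-e)*(zw-e[2])/(a[2]-e[2])
w=cloud(p)
# door inner top edge & roof front edge from depth: scan columns
z=p["z_map"];vv,uu=np.mgrid[0:384,0:512];K=p["K"]
c=np.stack([(uu-K[0,2])/K[0,0]*z,-(vv-K[1,2])/K[1,1]*z,-z],-1)
W=c@Rn.from_euler('xyz',p["attitude"]).as_matrix().T+p["eye"]
top=(abs(W[...,2]-.24)<.006)&(z>0)
D=[];E=[];R=[]
for col in range(355,512,4):
    r=np.where(top[:,col])[0]
    g=np.where(np.diff(r)>3)[0]
    if len(g): i=g[np.argmax(np.diff(r)[g])]; D.append(ray((col,r[i]+.5),.24)[:2]);R.append(ray((col,r[i+1]-.5),.24)[:2]); E.append(ray((col,r[0]-.5),.24)[:2])
D,R,E=map(np.array,(D,R,E))
for n,a in(("inner",D),("outer",E),("roof",R)):
    vx,vy,x,y=cv2.fitLine(a.astype(np.float32),cv2.DIST_HUBER,0,.001,.001).ravel(); print(n,len(a),"ang",np.arctan2(vy,vx),"pt",x,y, "d/dir")
m=(W[...,2]>.212)&(W[...,2]<.229)&(z>0)&(uu>360)&(uu<430)&(vv>160)&(vv<230); print("plate",m.sum(),W[m].mean(0),np.median(W[m][:,2]),uu[m].min(),uu[m].max())
s=np.array([.597,.050]) 
for n,a in(("inner",D),("outer",E),("roof",R)):
    vx,vy,x,y=cv2.fitLine(a.astype(np.float32),cv2.DIST_HUBER,0,.001,.001).ravel(); nrm=np.array([.838,-.545]); d=np.array([vx,vy])
    # distance along door normal from s to line
    t=np.linalg.solve(np.c_[nrm,-d],np.array([x,y])-s); print(n,"offset along +normal",t[0])
print("corner inner",ray((348,166.5),.24))
E
```

```text
inner 40 ang 0.9988179 pt 0.59145445 0.082920864 d/dir
outer 40 ang 0.9988703 pt 0.57437223 0.075048454 d/dir
roof 40 ang 1.2995018 pt 0.6269405 0.0695434 d/dir
plate 2423 [0.602  0.0451 0.2219] 0.22160847704737976 363 429
inner offset along +normal -0.022491294734788916
outer offset along +normal -0.03259660332570898
roof offset along +normal 0.024762145221101057
corner inner [0.5509 0.0199 0.24  ]
```

Call:
{"fn": "move_arm", "kwargs": {
  "moves": "1 35 0 0; 3 70 0 0; 4 105 0 0; 5 133 0 0; 5 133 0 0; 5 133 15 0; 5 133 40 0; 5 133 62 0; 5 133 62 0; 5 133 62 0"
}}

```text
clock: 4.48
position: [0.5962, 0.0498, 0.2591]
tool_rot: [-3.141, -0.001, 2.57]
force: [0.9, 0.3, 1.1]
grip_width: -0.0003
```

```bash
python3 - <<'E'
from fit import *
s=bot.observe();print(s["clock"],s["position"],s["tool_rot"],s["force"])
p=bot.grab_frame("wrist");cv2.imwrite("pics/w2.png",p["frame"][:,:,::-1])
E
```

```text
4.4833 [0.59616221 0.04984045 0.25913546] [-3.14087059e+00 -1.31663611e-03  2.56976884e+00] [0.92436885 0.30558163 1.05915964]
```

View pics/w2.png

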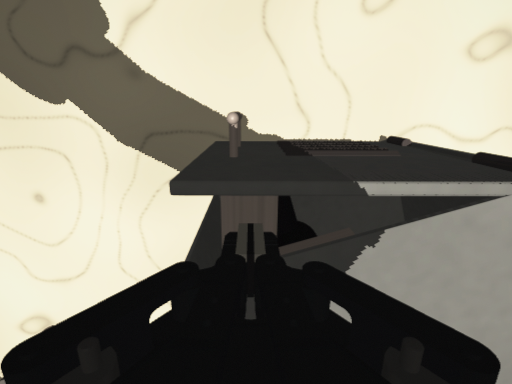

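The fingers at (250,235) are centred over the plate (columns 222–278), clear of the door and roof. Next I press the plate.

Call:
{"fn": "move_arm", "kwargs": {
  "moves": "0 0 15 0; 0 0 28 0; 0 0 33 0; 0 0 36 0; 0 0 39 0; 0 0 42 0; 0 0 44 0; 0 0 44 0; 0 0 44 0; 0 0 44 0"
}}

```text
clock: 5.37
position: [0.5966, 0.0499, 0.2156]
tool_rot: [3.141, 0.0, 2.57]
force: [0.2, -1.3, 4.2]
grip_width: -0.0002
```

Call:
{"fn": "move_arm", "kwargs": {
  "moves": "0 0 2 0; 0 0 4 0; 0 0 6 0; 0 0 8 0; 0 0 9 0; 0 0 9 0; 0 0 9 0; 0 0 9 0; 0 0 9 0; 0 0 9 0"
}}

```text
clock: 6.2
position: [0.5964, 0.05, 0.2062]
tool_rot: [3.142, -0.0, 2.57]
force: [-0.6, -1.3, 6.2]
grip_width: -0.0002
```

Call:
{"fn": "move_arm", "kwargs": {
  "moves": "2 0 0 0; 4 0 0 0; 7 0 0 0; 9 0 0 0; 11 0 0 0; 15 0 0 0.02; 19 -1 0 0.04; 22 -1 0 0.06; 26 -1 0 0.08; 30 -1 0 0.1"
}}

```text
clock: 7.03
position: [0.5706, 0.0652, 0.2062]
tool_rot: [-3.141, 0.0, 2.469]
force: [-0.4, -1.5, 6.4]
grip_width: -0.0
```

Call:
{"fn": "move_arm", "kwargs": {
  "moves": "4 0 0 0.02; 8 -1 0 0.04; 11 -1 0 0.06; 15 -1 0 0.08; 19 -1 0 0.1; 23 -1 0 0.12; 27 -1 0 0.14; 31 -1 0 0.16; 34 -1 0 0.18; 38 0 0 0.2"
}}

```text
clock: 7.87
position: [0.541, 0.0892, 0.2064]
tool_rot: [3.141, 0.0, 2.269]
force: [-1.3, -2.6, 6.4]
grip_width: -0.0
```

```bash
python3 - <<'E'
from fit import *
s=bot.observe();print(s["clock"],s["position"],s["tool_rot"],s["force"],s["qpos"])
p=bot.grab_frame("wrist");cv2.imwrite("pics/w3.png",p["frame"][:,:,::-1])
E
```

```text
7.8667 [0.54095719 0.0891626  0.20635941] [3.14109538e+00 9.01452615e-05 2.26874404e+00] [-1.33844195 -2.61781323  6.39160614] [ 0.19174712  0.49188566 -0.63398449  1.80726168  0.34947592  0.95595658
  0.10762545]
```

View pics/w3.png

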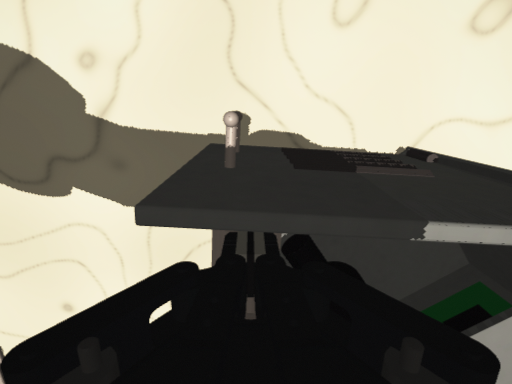

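The door has followed the fingers to about 0.6 rad, so the hook is past the keeper. I'll continue along the arc.

Call:
{"fn": "move_arm", "kwargs": {
  "moves": "4 0 0 0.02; 8 -1 0 0.04; 11 -1 0 0.06; 15 -1 0 0.08; 19 -1 0 0.1; 23 -1 0 0.12; 27 -1 0 0.14; 31 -1 0 0.16; 34 -1 0 0.18; 38 0 0 0.2"
}}

```text
clock: 8.75
position: [0.5167, 0.1184, 0.2064]
tool_rot: [3.141, -0.0, 2.069]
force: [-1.0, -1.9, 6.8]
grip_width: 0.0001
```

Call:
{"fn": "move_arm", "kwargs": {
  "moves": "4 0 0 0.02; 8 -1 0 0.04; 11 -1 0 0.06; 15 -1 0 0.08; 19 -1 0 0.1; 23 -1 0 0.12; 27 -1 0 0.14; 31 -1 0 0.16; 34 -1 0 0.18; 38 0 0 0.2"
}}

```text
clock: 9.58
position: [0.4986, 0.1518, 0.2065]
tool_rot: [3.14, -0.0, 1.869]
force: [-0.6, -1.0, 5.9]
grip_width: -0.0001
```

Call:
{"fn": "move_arm", "kwargs": {
  "moves": "4 0 0 0.02; 8 -1 0 0.04; 11 -1 0 0.06; 15 -1 0 0.08; 19 -1 0 0.1; 23 -1 0 0.12; 27 -1 0 0.14; 31 -1 0 0.16; 34 -1 0 0.18; 38 0 0 0.2"
}}

```text
clock: 10.42
position: [0.4874, 0.1881, 0.2065]
tool_rot: [3.141, -0.0, 1.669]
force: [-0.5, -0.9, 7.0]
grip_width: 0.0002
```

```bash
python3 - <<'E'
from fit import *
s=bot.observe();print(s["clock"],s["position"],s["tool_rot"],s["force"],s["qpos"])
for n in("scene","side"):
    p=bot.grab_frame(n); w=cloud(p); 
    for t in(1.0,1.15,1.3): print(n,fit(w,(.7397,.0835,-.271),t))
cv2.imwrite("pics/s2.png",p["frame"][:,:,::-1])
E
```

```text
10.4167 [0.48740112 0.18809473 0.20648752] [ 3.14056677e+00 -4.45529634e-04  1.66876908e+00] [-0.53054898 -0.93497445  7.01543149] [-0.08355104  0.42954541 -0.52374458  1.87629196  0.26828011  0.90430226
 -0.63719715]
scene (array([1.2322937]), np.float64(0.951219600267053))
scene (array([1.23229376]), np.float64(0.95121960026727))
scene (array([1.23229431]), np.float64(0.9512196002678018))
side (array([1.27328906]), np.float64(0.9280716584998745))
side (array([1.2732887]), np.float64(0.9280716585015727))
side (array([1.27328906]), np.float64(0.9280716584998745))
```

View pics/s2.png

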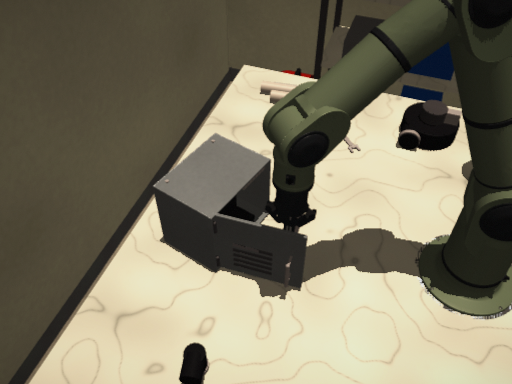

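The side view shows the door (215–305, 210–285) open to about 1.24 rad, with the gripper inside it.

Call:
{"fn": "move_arm", "kwargs": {
  "moves": "4 0 0 0.02; 8 -1 0 0.04; 11 -1 0 0.06; 15 -1 0 0.08; 19 -1 0 0.1; 23 -1 0 0.12; 27 -1 0 0.14; 31 -1 0 0.16; 34 -1 0 0.18; 38 0 0 0.2"
}}

```text
clock: 11.35
position: [0.4836, 0.2258, 0.2064]
tool_rot: [3.141, -0.0, 1.469]
force: [-0.6, -0.9, 6.2]
grip_width: 0.0
```

Call:
{"fn": "move_arm", "kwargs": {
  "moves": "2 0 0 0.01; 4 0 0 0.02; 6 0 0 0.03; 8 -1 0 0.04; 10 -1 0 0.05; 12 -1 0 0.06; 14 -1 0 0.07; 15 -1 0 0.08; 15 -1 0 0.08; 15 -1 0 0.08"
}}

```text
clock: 12.18
position: [0.4841, 0.2411, 0.2064]
tool_rot: [3.141, -0.001, 1.39]
force: [0.9, 0.2, 5.5]
grip_width: 0.0002
```

```bash
python3 - <<'E'
from fit import *
s=bot.observe();print(s["clock"],s["position"],s["tool_rot"],s["force"],s["qpos"])
for n in("scene","side"):
    p=bot.grab_frame(n); w=cloud(p); print(n,fit(w,(.7397,.0835,-.271),1.5))
p=bot.grab_frame("wrist");cv2.imwrite("pics/w4.png",p["frame"][:,:,::-1])
E
```

```text
12.1833 [0.48408717 0.24108302 0.20640501] [ 3.14101940e+00 -8.68851683e-04  1.39001804e+00] [0.92387025 0.17161472 5.48763813] [-0.22637768  0.44896562 -0.46232709  1.83270369  0.24643144  0.91560752
 -0.9810286 ]
scene (array([1.51327075]), np.float64(0.9495580091344419))
side (array([1.54501929]), np.float64(0.9315740965273869))
```

View pics/w4.png

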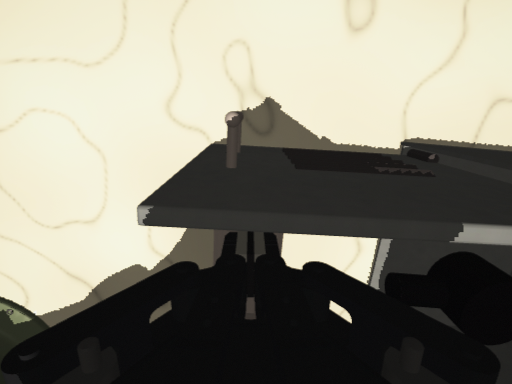

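The door edge at rows 207–240 is still in contact with the fingers and reads about 1.53 rad. One last small nudge, then I'll lift straight up.

Call:
{"fn": "move_arm", "kwargs": {
  "moves": "2 0 0 0.01; 4 0 0 0.02; 6 0 0 0.03; 7 0 0 0.035; 7 0 0 0.035; 7 0 0 0.035; 7 0 -3 0.035; 7 0 -7 0.035; 7 0 -12 0.035; 7 0 -18 0.035"
}}

```text
clock: 13.17
position: [0.4849, 0.2475, 0.2246]
tool_rot: [-3.141, 0.0, 1.355]
force: [0.2, 0.8, -0.3]
grip_width: 0.0001
```

Call:
{"fn": "move_arm", "kwargs": {
  "moves": "-1 0 -5 0; -2 0 -12 0; -2 0 -25 0; -2 0 -45 0; -2 0 -70 0; -2 0 -100 0; -2 0 -130 0; -2 0 -160 0; -2 0 -180 0; -2 0 -180 0"
}}

```text
clock: 14.0
position: [0.4854, 0.246, 0.4088]
tool_rot: [3.137, -0.004, 1.354]
force: [1.5, 0.5, -0.8]
grip_width: 0.0002
```

```bash
python3 - <<'E'
from fit import *
np.set_printoptions(precision=4,suppress=True)
s=bot.observe();print(s["clock"],s["position"],s["force"])
for n in("scene","side","wrist"):
    p=bot.grab_frame(n); w=cloud(p); print(n,fit(w,(.7397,.0835,-.271),1.55))
    if n!="wrist":
        for l in ["wrench","elbow","jar"]:
            for d in bot.search_frame(p,l)[:1]: print(l,d["at"],round(d["conf"],2),world(p,d["at"]))
    else:
        z=p["z_map"];vv,uu=np.mgrid[0:384,0:512];W=cloud(p);
        H=np.array([.674,.2265]);a=-.271;d=W[:,:2]-H;ex=np.array([np.cos(a),np.sin(a)]);ey=np.array([-np.sin(a),np.cos(a)])
        k=(abs(W[:,2]-.24)<.005)&(d@ex<-.02)&(d@ex>-.3)&(abs(d@ey)<.06); q=np.c_[d[k]@ex,d[k]@ey].astype(np.float32)
        print("door line slope",k.sum(),cv2.fitLine(q,cv2.DIST_HUBER,0,.001,.001).ravel())
        cp=(W[:,2]>.2)&(W[:,2]<.23)&(d@ex<-.165)&(d@ex>-.215)&(d@ey<-.015)&(d@ey>-.085);print("plate z",cp.sum(),np.median(W[cp][:,2]) if cp.any() else None)
    if n=="scene": cv2.imwrite("pics/s3.png",p["frame"][:,:,::-1])
E
```

```text
14.0 [0.4854 0.246  0.4088] [ 1.5019  0.5323 -0.7799]
scene (array([1.5482]), np.float64(0.9463147742477821))
wrench [150.6, 160.6] 0.75 [ 0.4764 -0.4804  0.0075]
elbow [321.3, 165.0] 0.64 [0.4775 0.2249 0.2237]
jar [135.8, 196.1] 0.88 [ 0.7093 -0.4132  0.0996]
side (array([1.5783]), np.float64(0.9304585723075544))
wrench [344.4, 138.2] 0.51 [ 0.4634 -0.4576  0.0073]
elbow [192.5, 364.0] 0.58 [0.6071 0.5406 0.0825]
wrist (array([1.5781]), np.float64(0.938474203603763))
door line slope 1735 [ 1.     -0.002  -0.1302 -0.0043]
plate z 1731 0.2213618900973045
```

View pics/s3.png

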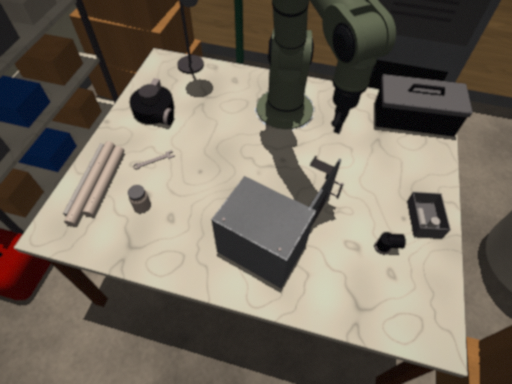

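The door stands square to the cabinet (slope 0.00, about 1.57 rad), the catch has sprung back to its rest height, and the bystanders are where they were: wrench (153,159), jar (139,197), elbow (390,243). The arm touches nothing, so I'm handing in.

```bash
python3 -c "
from workcell import bot
print(bot.job_done())"
```

```text
the job is handed in; nothing more can be done
None
```

The door is open and square to the cabinet's front, and the job is handed in after about 14 s of robot time.

- **How it went:** I lowered the shut fingers into the middle of the gap and pressed the catch plate down about 15 mm (6 to 7 N). I kept it pressed while pushing the inner face of the door along its arc, past the keeper and on to about 1.57 rad. Then I lifted straight up; sideways forces stayed at about 3 N or less in the readings at the end of each call.
- **Door and catch:** The last wrist picture showed the door line square to the front within about 0.01 rad. The door-angle fits from the three cameras read 1.55, 1.58 and 1.58. The catch plate was back at its rest height (z about 0.221 m), and the arm was clear at z = 0.41 m.
- **Bystanders:** The wrench, pipe elbow and jar looked unmoved, within detection noise.
- **Checks that disagreed:** In the last scene picture the network placed the elbow on the door, which the picture itself and the side camera showed to be wrong. The jar was not detected in the last side view, but the scene camera found it in place. Early fits from the two fixed cameras differed by about 6 mm in y, so I used the wrist camera to settle the cabinet's position.

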